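Make up two jar sample kits

TASK

Make up two sample kits from the stock on the packing bench. The long three-pocket cardboard tray gets the tall jar in its middle pocket, with the squat jar in one end pocket and the loose cap, still mouth up, in the other; the short two-pocket tray gets the slim tube in one pocket and the square bottle in the other. Stand each thing upright, flat on the floor and about in the middle of its own pocket, let go of everything, and leave the tape roll and the rubber stamp where they are.

Things in the scene. Friction and masses are not known exactly. Their poses are not given: they have to be found in the camera images.
- tall_jar: Tall round jar, loose, standing: clear body 48 mm diameter, green screw cap 52 mm diameter (18 mm high) on top; 100 mm high in all, about 60 g. Grip it by the cap. Origin: centre of its underside; z up. 
- squat_jar: Squat round jar, loose, standing: clear body 60 mm diameter and 30 mm high, under a green screw cap 62 mm diameter and 18 mm high; 48 mm high in all, about 60 g. Grip it by the cap. Origin: centre of its underside; z up. 
- slim_tube: Slim round tube, loose, standing: clear body 33 mm diameter, green screw cap 34 mm diameter (18 mm high) on top; 85 mm high in all, about 40 g. Grip it by the cap. Origin: centre of its underside; z up. 
- square_bottle: Square bottle, loose, standing: clear body 44 x 44 mm and 50 mm high, short neck, round green screw cap 34 mm diameter (18 mm high) on top; 75 mm high in all, about 50 g. Grip it by the cap; it may stand at any yaw. x and y axes are square to its sides. Origin: centre of its underside; z up. 
- loose_cap: Loose green screw cap without a jar, lying mouth up like a shallow cup: 56 mm outer diameter, 24 mm high, wall and floor 3 mm, about 20 g. Grip it across its outside. Origin: centre of its underside; z up. 
- long_tray: Long low cardboard kit tray, fixed to the bench, three pockets in a row: 268 mm along its x, 92 mm along its y, walls 18 mm high and 4 mm thick, floor 4 mm thick. Pockets are 84 x 84 mm inside, their centres at x = -88, 0 and +88 mm, y = 0. Origin: centre of its underside, on the bench; z up.
- short_tray: Short low cardboard kit tray, fixed to the bench, two pockets in a row: 180 mm along its x, 92 mm along its y, walls 18 mm high and 4 mm thick, floor 4 mm thick. Pockets are 84 x 84 mm inside, their centres at x = -44 and +44 mm, y = 0. Origin: centre of its underside, on the bench; z up.
- tape_roll: Bystander, loose: roll of amber packing tape on a cardboard core, lying flat, 76 mm diameter, 24 mm high, about 120 g. To be left where it is. Origin: centre of its underside; z up. 
- rubber_stamp: Bystander, loose: rubber stamp standing on a 46 x 31 mm foot, turned dark wooden handle, 60 mm high, about 120 g. To be left where it is. Origin: centre of its underside; z up. 
Not all that is in view belongs to the job. Leave any blue look-alike of the loose_cap alone. What is shaped like the squat_jar but orange is not meant.

How it is judged:
At the end, for the whole second after the job is handed in: Tall jar in the middle, squat jar and cap in the end pockets of the long tray; slim tube and square bottle in the short tray's pockets; each within 13 mm of its pocket's centre along both tray axes, underside under 8 mm above the tray's, upright within 0.12 rad, at rest (0.02 m/s, 0.3 rad/s) (y of tall_jar in the frame of long_tray between -0.013 and 0.013 m and x of tall_jar in the frame of long_tray between -0.013 and 0.013 m and z of tall_jar in the frame of long_tray between 0 and 0.008 m and angle between each of tall_jar, squat_jar, loose_cap, slim_tube, square_bottle's own z axis and vertical below 0.12 rad and linear speed of each of tall_jar, squat_jar, loose_cap, slim_tube, square_bottle below 0.02 m/s and angular speed of each of tall_jar, squat_jar, loose_cap, slim_tube, square_bottle below 0.3 rad/s and y of squat_jar in the frame of long_tray between -0.013 and 0.013 m and (x of squat_jar in the frame of long_tray between -0.101 and -0.075 m or x of squat_jar in the frame of long_tray between 0.075 and 0.101 m) and z of squat_jar in the frame of long_tray between 0 and 0.008 m and y of loose_cap in the frame of long_tray between -0.013 and 0.013 m and (x of loose_cap in the frame of long_tray between -0.101 and -0.075 m or x of loose_cap in the frame of long_tray between 0.075 and 0.101 m) and z of loose_cap in the frame of long_tray between 0 and 0.008 m and y of slim_tube in the frame of short_tray between -0.013 and 0.013 m and (x of slim_tube in the frame of short_tray between -0.057 and -0.031 m or x of slim_tube in the frame of short_tray between 0.031 and 0.057 m) and z of slim_tube in the frame of short_tray between 0 and 0.008 m and y of square_bottle in the frame of short_tray between -0.013 and 0.013 m and (x of square_bottle in the frame of short_tray between -0.057 and -0.031 m or x of square_bottle in the frame of short_tray between 0.031 and 0.057 m) and z of square_bottle in the frame of short_tray between 0 and 0.008 m); the robot touches nothing.
It fails at once if the tape roll is moved by more than 20 mm or tipped by more than 0.3 rad (distance of tape_roll from where it was at the start of the episode above 0.02 m or angle between tape_roll's own z axis and vertical above 0.3 rad).
It fails at once if the rubber stamp is moved by more than 20 mm or tipped by more than 0.3 rad (distance of rubber_stamp from where it was at the start of the episode above 0.02 m or angle between rubber_stamp's own z axis and vertical above 0.3 rad).
It also fails if it takes over 122 s, if anything falls off the work surface, if the arm or the gripper's body presses on something with over 40 N, if the wrist force passes 120 N, or if a joint passes its speed limit or range.

ROBOT

A 6-joint arm with a two-finger parallel gripper is mounted at the origin on the work surface. World frame = base frame: x ahead of the robot, y to its left, z up, the work surface at z = 0. Lengths are in m, angles in rad, forces in N, time in s.
With the tool pointing down it reaches from about 0.4 to 0.825 m from the base axis. Payload 7 kg.
Tool frame: the origin (TCP) lies midway between the tips of the shut fingers; the grasp point (between the pads) lies 19 mm behind it; x points along the fingers, z is the direction in which the jaws open and shut, and the axes are right-handed (so a half turn about x gives the same grasp; the last joint's range is limited). The gripper opens to 88 mm and grips with 3 to 60 N. Pads are 19 mm wide; open, the fingers measure 130 mm over their backs; the gripper's body (78 mm by 193 mm) begins 47 mm behind the grasp point.
Start: joints at [1.546, 0.359, 0.012, 0, -1.224, -0.288], TCP at [0.208, 0.642, 0.227] pointing down, gripper open.
Joint ranges: [-3.07, 3.07], [-1.43, 2.12], [-1.02, 1.25], [-3.03, 1.67], [-3.05, -0], [-3.03, 3.03]. Speed limits (rad/s): [2.39, 2.39, 3.01, 3.14, 3.14, 3.14].

INTERFACE

Orientations are given as a unit quaternion [x, y, z, w].
In Python, from rig import env gives the robot as it stands. The module is installed in compiled form; this text tells all that it offers.
- The arm moves only by the tool send_rows, never from a script. Its argument "rows" is a list of rows, each a list of 2 entries, a list of its own where there are three numbers: the shift along the tool's x, y, z in m, then the turn, a rotation vector about the tool's x, y, z in degrees. A call has exactly 5 rows; each row shifts and turns the commanded pose from where the row before left it, along the tool's axes as they then stand; what a row does not reach is not made up. A row lasts 1/10 s, in which the tool goes at most 50 mm and 8.59 degrees, less where a joint would pass 70% of its speed; a pose out of reach is approached as far as the arm can. A call is refused whole if a number of a shift passes 0.05 or a number of a turn 8.59, either way. A call with a gripper value outside its range is refused whole. "gripper" is the closure, from 0 (fully open) to 1 (shut), set as the call begins (left out, the last holds). The fingers move at their own pace and stop on an object; the grip force is fixed at half the most. Time passes only in rows, so rows that do not move let the fingers close, or fill a call up. It gives the time, the measured TCP pose, the force and the opening at its end, in the units of the state.
- env.sense(): the state, without advancing time (a new reading comes with each control period).
- env.grab_frame(name): name is "side" or "top"; returns (picture, depth): 384x512x3 uint8, red, green, blue; 384x512 float32, m along the optical axis (not along the pixel's ray), 0 where there is no reading.
- env.camera_info(name): a dict with "mtx" (3x3 intrinsics, pixels), "R" (3x3) and "t" (3): a world point X has camera coordinates R X + t. Camera axes: x right, y down, z forward; pixel columns grow to the right and rows downward; lengths in m; the calibration is good to about 2 mm. A picture is of the moment at which its call begins. camera_info takes no time and is no camera call.
- env.sign_off(): hands the job in, once; it reports no verdict.
The state is a dict: "t": time; "joints": joint angles; "dq": joint speeds; "effort": joint torques, N m; "tool_pos": TCP position; "tool_rot": TCP orientation; "force": force on the tool from outside, world axes, zero at the start; "wrist_torque": the same for the moment, N m; "opening": finger opening in m.
Only numpy, scipy, OpenCV 4.12 (cv2) and the standard library are available. Lean on these libraries where they do the work, as an engineer would, in place of code of your own. Each camera call takes 0.05 s, during which the arm holds its last target. There are 200 camera calls.

## Working session

There is one attempt and no reset: what is moved stays moved. The work goes in short steps, Python scripts to look and compute and a tool call to move; the robot and the scene stay as the last step left them, time stands still between calls to the robot, and variables do not carry over. Pictures are saved under pics/ and viewed, about 12 in all and at most 16, crops included, and the job is handed in when it is done.

Besides the shell and the picture viewer there is one more tool, called after "Emit:" by a JSON object that holds its "method" and its "body". send_rows: Moves the arm, as the interface text tells. Its arguments: {"type":"object","properties":{"rows":{"type":"array"},"gripper":{"type":"number"}},"required":["rows"]}

```bash
mkdir -p pics
python3 - <<'E'
from rig import env
import cv2,numpy as np
s=env.sense();print({k:np.round(v,3).tolist() for k,v in s.items()})
for n in("top","side"):
    p,d=env.grab_frame(n);np.savez(f"{n}0.npz",p=p,d=d)
    cv2.imwrite(f"pics/{n}0.png",cv2.resize(p[:,:,::-1],(768,576),interpolation=cv2.INTER_CUBIC))
    c=env.camera_info(n);print(n,{k:np.round(v,4).tolist() for k,v in c.items()}, -np.array(c['R']).T@c['t'])
E
```

```text
{'t': 0.0, 'joints': [1.546, 0.359, 0.011, -0.0, -1.224, -0.288], 'dq': [-0.0, -0.001, -0.0, 0.0, -0.001, -0.001], 'effort': [-0.0, -58.271, 29.306, 6.997, 0.007, -0.0], 'tool_pos': [0.208, 0.642, 0.226], 'tool_rot': [-0.571, -0.416, 0.572, -0.416], 'force': [0.298, -0.437, 0.809], 'wrist_torque': [0.025, -0.014, 0.029], 'opening': 0.087}
top {'mtx': [[378.2653, 0.0, 253.5075], [0.0, 378.2653, 190.5353], [0.0, 0.0, 1.0]], 'R': [[-0.0001, -1.0, -0.0001], [-0.9783, 0.0002, -0.2072], [0.2072, 0.0001, -0.9783]], 't': [-0.0184, 0.4659, 0.9386]} [ 0.26131379 -0.01859064  1.01470692]
side {'mtx': [[358.9285, 0.0, 262.6071], [0.0, 358.9285, 189.9786], [0.0, 0.0, 1.0]], 'R': [[0.8042, -0.5941, 0.0192], [-0.3049, -0.4401, -0.8446], [0.5102, 0.6733, -0.5351]], 't': [-0.3766, 0.183, 0.9164]} [-0.10886264 -0.76023476  0.65208438]
```

View pics/top0.png

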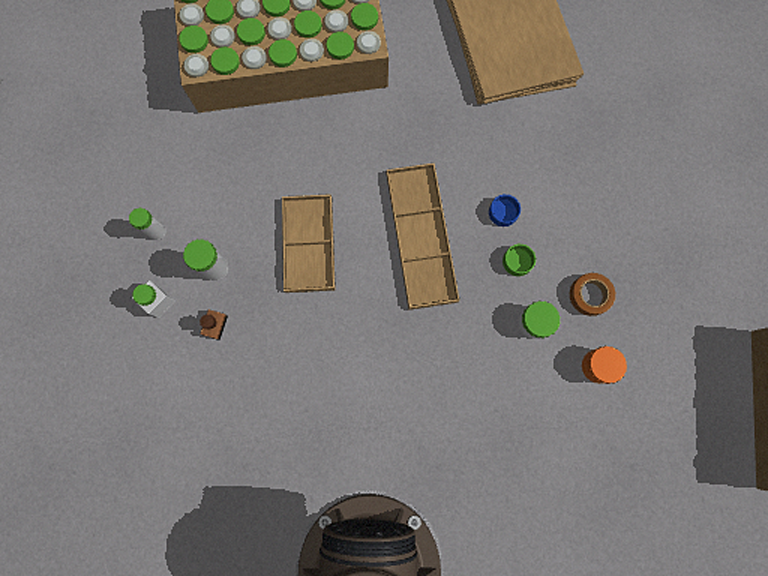

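View pics/side0.png

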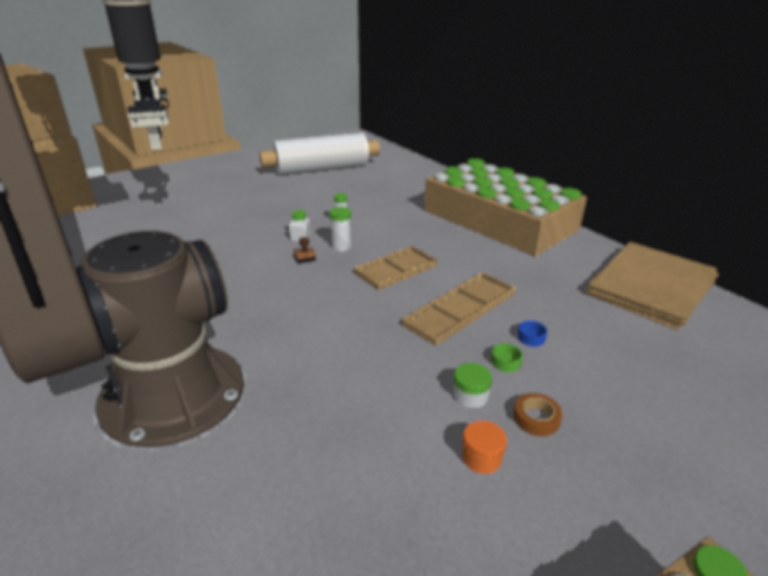

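```bash
cat > h.py <<'E'
import cv2,numpy as np
from rig import env
def cloud(n,d):
    c=env.camera_info(n);K=np.array(c['mtx']);R=np.array(c['R']);t=np.array(c['t'])
    v,u=np.mgrid[:d.shape[0],:d.shape[1]]
    P=np.stack([(u-K[0,2])/K[0,0]*d,(v-K[1,2])/K[1,1]*d,d],-1)
    return (P-t)@R
def ray(n,uv,z):   # pixel -> point on plane z
    c=env.camera_info(n);K=np.array(c['mtx']);R=np.array(c['R']);t=np.array(c['t'])
    o=-R.T@t;uv=np.atleast_2d(uv).astype(float)
    r=np.c_[(uv-K[:2,2])/K[0,0],np.ones(len(uv))]@R
    return o+r*((z-o[2])/r[:,2])[:,None]
def blobs(m,amin=30):
    k,l,s,c=cv2.connectedComponentsWithStats(m.astype(np.uint8))
    return [(l==i,s[i,4],c[i]) for i in range(1,k) if s[i,4]>=amin]
def masks(p):
    h=cv2.cvtColor(p,cv2.COLOR_RGB2HSV).astype(int);H,S,V=h[...,0],h[...,1],h[...,2]
    return dict(green=(H>40)&(H<75)&(S>120)&(V>40),blue=(H>105)&(H<130)&(S>130),brown=(H>8)&(H<28)&(S>60)&(V>60),
      orange=(H<14)&(S>200)&(V>180))
E
python3 - <<'E'
from h import *
for n in("top","side"):
    f=np.load(f"{n}0.npz");p,d=f['p'],f['d'];P=cloud(n,d);m=masks(p)
    print(n,'table z',np.percentile(P[170:180,170:180,2],[5,50,95]).round(4))
    for k in m:
        for b,a,c in blobs(m[k]&(d>0)):
            if n=="top" and c[1]<90: continue
            q=P[b];zt=np.percentile(q[:,2],90);t=q[q[:,2]>zt-.005]
            (cx,cy),r=cv2.minEnclosingCircle(t[:,:2].astype(np.float32))
            print(k,a,(c*1.5).round(),'ztop',zt.round(4),'circ',round(cx,4),round(cy,4),'D',round(2*r,4),'reach',round(np.hypot(cx,cy),3))
            if k=="brown" and a>1500 and n=="top":
                ct=cv2.findContours(b.astype(np.uint8),0,1)[0];ct=max(ct,key=cv2.contourArea)[:,0]
                R=cv2.minAreaRect((ray(n,ct,.018)[:,:2]*1000).astype(np.float32));print('   rect',np.round(R[0],1),np.round(R[1],1),R[2])
E
```

```text
top table z [-0.0048 -0.0014  0.0014]
green 166 [140. 218.] ztop 0.0855 circ 0.5802 0.3971 D 0.0342 reach 0.703
green 363 [199. 255.] ztop 0.1006 circ 0.5103 0.2858 D 0.0529 reach 0.585
green 349 [518. 259.] ztop 0.0221 circ 0.5226 -0.2704 D 0.0553 reach 0.588
green 167 [144. 294.] ztop 0.0755 circ 0.4471 0.3835 D 0.0346 reach 0.589
green 468 [540. 319.] ztop 0.0482 circ 0.409 -0.2956 D 0.0622 reach 0.505
blue 349 [504. 210.] ztop 0.0221 circ 0.6172 -0.2489 D 0.0567 reach 0.666
brown 3024 [422. 236.] ztop 0.0144 circ 0.5715 -0.0949 D 0.2804 reach 0.579
   rect [569.8 -94.2] [269.4  91.9] 8.706010818481445
brown 2080 [307. 243.] ztop 0.0151 circ 0.556 0.1169 D 0.1995 reach 0.568
   rect [554.2 114.5] [181.8  92.9] 2.9146809577941895
brown 403 [594. 293.] ztop 0.0242 circ 0.4594 -0.3993 D 0.0764 reach 0.609
brown 212 [212. 323.] ztop 0.0575 circ 0.4036 0.2788 D 0.0235 reach 0.491
brown 608 [604. 365.] ztop 0.0479 circ 0.3302 -0.4047 D 0.0643 reach 0.522
brown 361 [369. 507.] ztop 0.0142 circ 0.0878 -0.0021 D 0.1454 reach 0.088
brown 188 [428. 548.] ztop 0.014 circ 0.0445 -0.0879 D 0.11
[... 2167 characters left out ...]
0644 D 0.0402 reach 0.172
brown 857 [198. 391.] ztop 0.0806 circ 0.0273 -0.0559 D 0.0903 reach 0.062
brown 31 [173. 372.] ztop 0.1064 circ -0.005 -0.0708 D 0.0148 reach 0.071
brown 141 [147. 384.] ztop 0.1019 circ -0.0379 -0.0575 D 0.0345 reach 0.069
brown 43 [127. 387.] ztop 0.0891 circ -0.0608 -0.0419 D 0.0148 reach 0.074
brown 693 [537. 414.] ztop 0.0266 circ 0.4598 -0.4017 D 0.0772 reach 0.611
brown 32 [147. 415.] ztop 0.0418 circ -0.0504 -0.0591 D 0.0102 reach 0.078
brown 82 [120. 424.] ztop 0.0385 circ -0.0811 -0.0518 D 0.0137 reach 0.096
brown 852 [483. 446.] ztop 0.0507 circ 0.3301 -0.4074 D 0.0628 reach 0.524
brown 264 [685. 562.] ztop 0.1031 circ 0.3499 -0.6844 D 0.0886 reach 0.769
```

Candidates (768×576 top-picture pixels), each with my choice:
- **Slim tube:** cap at (140,218), chosen. The crate caps above row 80 are not stock.
- **Tall jar:** (199,255).
- **Square bottle:** (144,294). The measured heights of 85, 101 and 75 mm settle these three.
- **Loose cap:** green at (518,259), chosen. The blue one at (504,210) is left alone.
- **Squat jar:** green at (540,319), chosen. The orange one at (604,365) is left alone.

Bystanders are the stamp at (212,323) and the tape at (594,293).

Run:
```python
from h import *
p=np.load("top0.npz")['p'][:,:,::-1]
a=cv2.resize(p[130:225,65:160],(396,396),interpolation=2);b=cv2.resize(p[130:265,320:425],None,fx=396/135,fy=396/135,interpolation=2)
cv2.imwrite("pics/crop0.png",np.hstack([a,b]))
```

```text
(no output)
```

View pics/crop0.png

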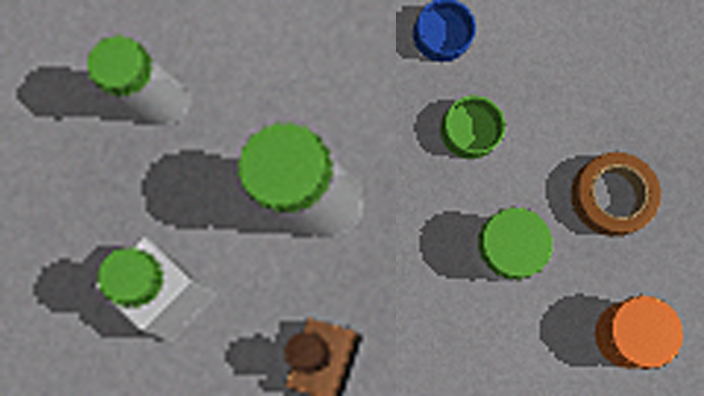

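Emit:
{"method": "send_rows", "body": {"rows": [[[0,0,0],[-5.93,0,0]],[[0,0,0],[-5.93,0,0]],[[0,0,0],[-5.93,0,0]],[[0,0.037,0.0245],[0,0,0]],[[0,0.037,0.0245],[0,0,0]]], "gripper": 0}}

```text
t: 0.6
tool_pos: [0.2814, 0.5927, 0.2257]
tool_rot: [0.5, 0.5, -0.5, 0.5]
force: [1.2, 1.1, 0.6]
opening: 0.0876
```

The crop confirms the choice. On the left it shows the tube (120,65), the tall jar (285,165) and the square bottle (130,275). On the right it shows the green mouth-up cup (475,127) and the green squat jar (517,242), with the blue, orange, tape and stamp items kept out of it.

Emit:
{"method": "send_rows", "body": {"rows": [[[0,0.0373,0.0245],[0,0,0]],[[0,0.0373,0.0245],[0,0,0]],[[0,0.0373,0.0245],[0,0,0]],[[0,0.0373,0.0245],[0,0,0]],[[0,0.0373,0.0245],[0,0,0]]]}}

```text
t: 1.1
tool_pos: [0.469, 0.4688, 0.2263]
tool_rot: [-0.5, -0.499, 0.501, -0.499]
force: [0.5, 0.8, 0.0]
opening: 0.0874
```

Emit:
{"method": "send_rows", "body": {"rows": [[[0,0.0373,0.0245],[0,0,0]],[[0,0.0373,0.0245],[0,0,0]],[[0,0.0373,0.0245],[0,0,0]],[[0.04,0,0],[0,0,0]],[[0.03,0,0],[0,0,0]]]}}

```text
t: 1.6
tool_pos: [0.5805, 0.3947, 0.1547]
tool_rot: [-0.501, -0.499, 0.502, -0.498]
force: [-0.8, 1.4, -0.8]
opening: 0.0876
```

Run:
```python
from h import *
for n in("top","side"):
    p,d=env.grab_frame(n);np.savez(f"{n}1.npz",p=p,d=d)
    cv2.imwrite(f"pics/{n}1.png",p[:,:,::-1])
a=cv2.imread("pics/top1.png")[100:240,60:230];b=cv2.imread("pics/side1.png")[80:220,140:310]
cv2.imwrite("pics/c1.png",cv2.resize(np.hstack([a,b]),None,fx=2.3,fy=2.3,interpolation=2))
```

```text
(no output)
```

View pics/c1.png

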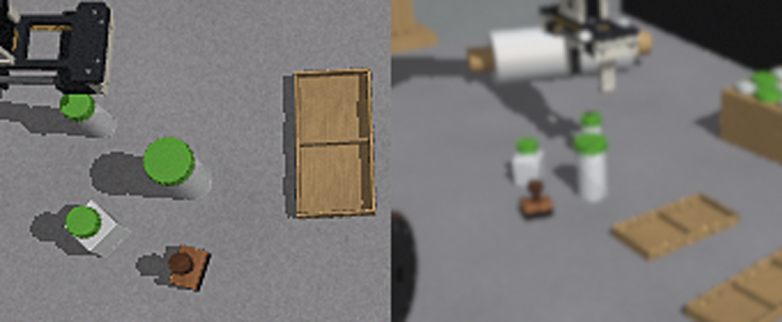

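The picture shows the gripper above the tube (cap at (78,105) in the left crop) with clear room to the tall jar. I'm descending and gripping.

Emit:
{"method": "send_rows", "body": {"rows": [[[0.03,0,-0.001],[0,0,0]],[[0.03,0,-0.001],[0,0,0]],[[0.022,0,0],[0,0,0]],[[0.015,0,0],[0,0,0]],[[0,0,0],[0,0,0]]]}}

```text
t: 2.2
tool_pos: [0.5789, 0.3981, 0.0584]
tool_rot: [-0.5, -0.499, 0.501, -0.5]
force: [-0.6, -0.0, 0.4]
opening: 0.0876
```

Emit:
{"method": "send_rows", "body": {"rows": [[[0,0,0],[0,0,0]],[[0,0,0],[0,0,0]],[[0,0,0],[0,0,0]],[[0,0,0],[0,0,0]],[[0,0,0],[0,0,0]]], "gripper": 1}}

```text
t: 2.7
tool_pos: [0.5797, 0.3985, 0.0601]
tool_rot: [0.501, 0.499, -0.5, 0.499]
force: [0.3, 0.9, -0.3]
opening: 0.0532
```

Emit:
{"method": "send_rows", "body": {"rows": [[[0,0,0],[0,0,0]],[[0,0,0],[0,0,0]],[[0,0,0],[0,0,0]],[[0,0,0],[0,0,0]],[[0,0,0],[0,0,0]]]}}

```text
t: 3.2
tool_pos: [0.5796, 0.3984, 0.0596]
tool_rot: [-0.501, -0.499, 0.501, -0.499]
force: [-0.1, 0.6, -0.1]
opening: 0.0333
```

Emit:
{"method": "send_rows", "body": {"rows": [[[-0.04,0,0],[0,0,0]],[[-0.04,0,0],[0,0,0]],[[-0.02,0,0.02],[0,0,0]],[[0,0.0035,0.04],[0,0,0]],[[0,0.0035,0.04],[0,0,0]]]}}

```text
t: 3.7
tool_pos: [0.5863, 0.2981, 0.1604]
tool_rot: [0.501, 0.5, -0.5, 0.5]
force: [0.3, -0.4, -0.3]
opening: 0.033
```

Emit:
{"method": "send_rows", "body": {"rows": [[[0,0.0035,0.04],[0,0,0]],[[0,0.0035,0.04],[0,0,0]],[[0,0.0035,0.04],[0,0,0]],[[0,0.0015,0.04],[0,0,0]],[[0,0,0.02],[0,0,0]]]}}

```text
t: 4.2
tool_pos: [0.5976, 0.1155, 0.1596]
tool_rot: [-0.501, -0.499, 0.501, -0.499]
force: [0.4, -0.2, -0.4]
opening: 0.0332
```

Emit:
{"method": "send_rows", "body": {"rows": [[[0,0,0],[0,0,0]],[[0.03,0,0],[0,0,0]],[[0.03,0,0],[0,0,0]],[[0.01,0,0],[0,0,0]],[[0,0,0],[0,0,0]]]}}

```text
t: 4.7
tool_pos: [0.5971, 0.1185, 0.0881]
tool_rot: [-0.499, -0.5, 0.502, -0.499]
force: [-0.8, 1.3, -0.5]
opening: 0.0334
```

Run:
```python
from h import *
s=env.sense();print(s['tool_pos'],s['opening'])
for n in("top","side"):
    p,d=env.grab_frame(n);np.savez(f"{n}2.npz",p=p,d=d)
    cv2.imwrite(f"pics/{n}2.png",p[:,:,::-1])
a=cv2.imread("pics/top2.png")[100:240,100:270];b=cv2.imread("pics/side2.png")[80:220,160:330]
cv2.imwrite("pics/c2.png",cv2.resize(np.hstack([a,b]),None,fx=2.3,fy=2.3,interpolation=2))
```

```text
[0.59705784 0.11853095 0.08807164] 0.03344083687863901
```

View pics/c2.png

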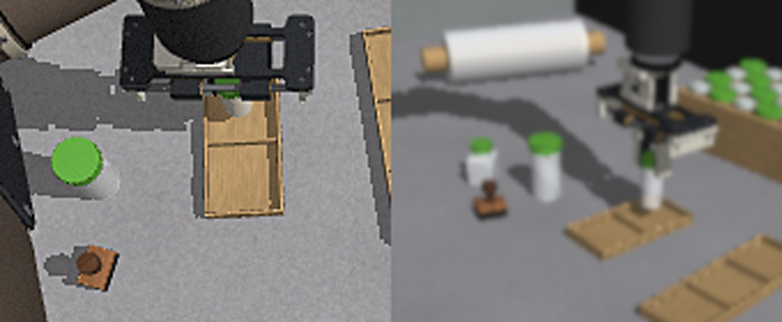

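The tube hangs upright over the far pocket of the short tray, at about (237,105) in the left crop. I'm lowering and releasing it.

Emit:
{"method": "send_rows", "body": {"rows": [[[0.012,0,0],[0,0,0]],[[0.008,0,0],[0,0,0]],[[0.003,0,0],[0,0,0]],[[0,0,0],[0,0,0]],[[0,0,0],[0,0,0]]]}}

```text
t: 5.3
tool_pos: [0.598, 0.1183, 0.0667]
tool_rot: [-0.501, -0.499, 0.501, -0.499]
force: [-0.6, 0.3, -0.0]
opening: 0.0332
```

Emit:
{"method": "send_rows", "body": {"rows": [[[0,0,0],[0,0,0]],[[0,0,0],[0,0,0]],[[0,0,0],[0,0,0]],[[0,0,0],[0,0,0]],[[0,0,0],[0,0,0]]], "gripper": 0.3}}

```text
t: 5.8
tool_pos: [0.5979, 0.1183, 0.0666]
tool_rot: [0.501, 0.499, -0.501, 0.499]
force: [-0.2, -0.4, -0.4]
opening: 0.0607
```

Emit:
{"method": "send_rows", "body": {"rows": [[[-0.02,0,0],[0,0,0]],[[-0.03,0,0],[0,0,0]],[[-0.04,0,0],[0,0,0]],[[-0.01,-0.02,-0.035],[0,0,0]],[[0,-0.02,-0.035],[0,0,0]]]}}

```text
t: 6.3
tool_pos: [0.5591, 0.1891, 0.1692]
tool_rot: [0.503, 0.498, -0.5, 0.499]
force: [0.4, 0.3, 0.0]
opening: 0.0614
```

Emit:
{"method": "send_rows", "body": {"rows": [[[0,-0.022,-0.039],[0,0,0]],[[0,-0.022,-0.039],[0,0,0]],[[0,-0.022,-0.039],[0,0,0]],[[0,-0.022,-0.039],[0,0,0]],[[0,-0.022,-0.039],[0,0,0]]]}}

```text
t: 6.8
tool_pos: [0.4474, 0.3851, 0.1668]
tool_rot: [0.501, 0.499, -0.5, 0.499]
force: [0.6, 0.4, 0.1]
opening: 0.0612
```

Emit:
{"method": "send_rows", "body": {"rows": [[[0,0,0],[0,0,0]],[[0.02,0,0],[0,0,0]],[[0.02,0,0],[0,0,0]],[[0,0,0],[0,0,0]],[[0,0,0],[0,0,0]]], "gripper": 0.15}}

```text
t: 7.3
tool_pos: [0.4488, 0.3834, 0.1268]
tool_rot: [-0.5, -0.499, 0.501, -0.5]
force: [0.2, -0.3, 0.4]
opening: 0.0742
```

```bash
cat >> h.py <<'E'
def caps(tag,zr):   # green blobs in top view with top height in zr; new picture
    p,d=env.grab_frame("top");np.savez(f"top{tag}.npz",p=p,d=d);P=cloud("top",d)
    for b,a,c in blobs(masks(p)["green"]&(d>0)):
        q=P[b];zt=np.percentile(q[:,2],90);t=q[q[:,2]>zt-.005]
        if c[1]<90: continue
        (cx,cy),r=cv2.minEnclosingCircle(t[:,:2].astype(np.float32))
        print(a,c.round(),'ztop',zt.round(4),'c',round(cx,4),round(cy,4),'D',round(2*r,4))
    return p
E
python3 - <<'E'
from h import *
s=env.sense();print(s['tool_pos'],s['opening']);caps(3,0)
E
```

```text
[0.44877109 0.38337145 0.12678574] 0.07418996043145691
150 [201. 138.] ztop 0.0892 c 0.5991 0.1187 D 0.0346
361 [133. 170.] ztop 0.1006 c 0.5101 0.2854 D 0.0526
354 [346. 173.] ztop 0.0221 c 0.523 -0.2699 D 0.0561
465 [360. 213.] ztop 0.0482 c 0.4093 -0.2957 D 0.0624
```

The tube stands at (0.599, 0.119) with its top at 89 mm, as planned. Next is the bottle.

Emit:
{"method": "send_rows", "body": {"rows": [[[0.03,-0.001,0],[0,0,0]],[[0.025,0,0],[0,0,0]],[[0.015,0,0],[0,0,0]],[[0.009,0,0],[0,0,0]],[[0,0,0],[0,0,0]]]}}

```text
t: 7.85
tool_pos: [0.4477, 0.3835, 0.0474]
tool_rot: [-0.5, -0.499, 0.501, -0.499]
force: [0.2, 0.9, 0.3]
opening: 0.0742
```

Emit:
{"method": "send_rows", "body": {"rows": [[[0,0,0],[0,0,0]],[[0,0,0],[0,0,0]],[[0,0,0],[0,0,0]],[[0,0,0],[0,0,0]],[[0,0,0],[0,0,0]]], "gripper": 1}}

```text
t: 8.35
tool_pos: [0.4488, 0.3838, 0.0502]
tool_rot: [0.501, 0.499, -0.499, 0.5]
force: [0.2, -2.1, 11.0]
opening: 0.0417
```

Emit:
{"method": "send_rows", "body": {"rows": [[[0,0,0],[0,0,0]],[[0,0,0],[0,0,0]],[[0,0,0],[0,0,0]],[[0,0,0],[0,0,0]],[[0,0,0],[0,0,0]]]}}

```text
t: 8.85
tool_pos: [0.449, 0.3851, 0.0503]
tool_rot: [0.502, 0.5, -0.499, 0.5]
force: [-0.3, -0.9, 12.9]
opening: 0.0332
```

The 12 N upward force is the fingertips resting on the bottle's shoulder (body top at 50 mm). That is harmless, and the grip is 33 mm wide on the cap. I'm lifting well clear of the tall jar.

Emit:
{"method": "send_rows", "body": {"rows": [[[-0.03,0,0],[0,0,0]],[[-0.04,0,0],[0,0,0]],[[-0.04,0,0],[0,0,0]],[[-0.01,0.007,0.03],[0,0,0]],[[0,0.0095,0.04],[0,0,0]]]}}

```text
t: 9.35
tool_pos: [0.4648, 0.3152, 0.1707]
tool_rot: [0.502, 0.5, -0.498, 0.5]
force: [0.5, -1.3, -0.9]
opening: 0.0336
```

Emit:
{"method": "send_rows", "body": {"rows": [[[0,0.0095,0.04],[0,0,0]],[[0,0.0095,0.04],[0,0,0]],[[0,0.0095,0.04],[0,0,0]],[[0,0.0095,0.04],[0,0,0]],[[0,0.009,0.0405],[0,0,0]]]}}

```text
t: 9.85
tool_pos: [0.5106, 0.1116, 0.1684]
tool_rot: [0.501, 0.499, -0.5, 0.5]
force: [1.4, 0.3, 0.0]
opening: 0.0334
```

Emit:
{"method": "send_rows", "body": {"rows": [[[0,0,0],[0,0,0]],[[0.03,0,0],[0,0,0]],[[0.03,0,0],[0,0,0]],[[0.02,0,0],[0,0,0]],[[0,0,0],[0,0,0]]]}}

```text
t: 10.35
tool_pos: [0.5087, 0.1124, 0.0854]
tool_rot: [-0.499, -0.5, 0.502, -0.499]
force: [0.1, -0.3, -0.9]
opening: 0.0334
```

Run:
```python
from h import *
s=env.sense();print(s['tool_pos'],s['opening'],s['force'])
for n in("top","side"):
    p,d=env.grab_frame(n);np.savez(f"{n}4.npz",p=p,d=d)
    cv2.imwrite(f"pics/{n}4.png",p[:,:,::-1])
a=cv2.imread("pics/top4.png")[100:240,100:270];b=cv2.imread("pics/side4.png")[80:220,160:330]
cv2.imwrite("pics/c4.png",cv2.resize(np.hstack([a,b]),None,fx=2.3,fy=2.3,interpolation=2))
```

```text
[0.50867816 0.1124291  0.08543346] 0.03342322403557165 [ 0.10670466 -0.34722885 -0.90606867]
```

View pics/c4.png

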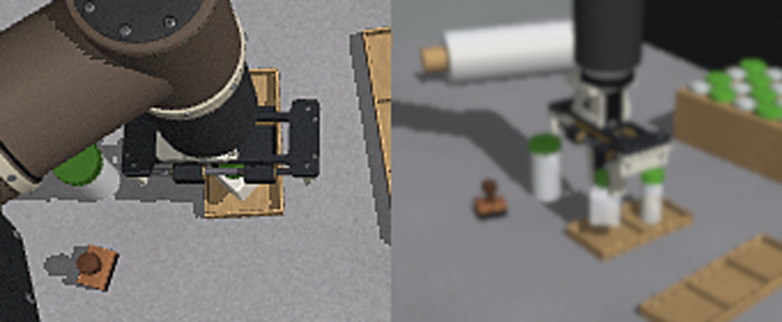

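The bottle hangs upright over the near pocket at (240,180) in the left crop, with the tube undisturbed behind it. I'm lowering it.

Emit:
{"method": "send_rows", "body": {"rows": [[[0.014,0.002,0],[0,0,0]],[[0.01,0,0],[0,0,0]],[[0.004,0,0],[0,0,0]],[[0.002,0,0],[0,0,0]],[[0,0,0],[0,0,0]]]}}

```text
t: 10.95
tool_pos: [0.5125, 0.1131, 0.0578]
tool_rot: [0.501, 0.499, -0.5, 0.5]
force: [0.1, 0.7, -0.9]
opening: 0.0332
```

Emit:
{"method": "send_rows", "body": {"rows": [[[0,0,0],[0,0,0]],[[0,0,0],[0,0,0]],[[0,0,0],[0,0,0]],[[0,0,0],[0,0,0]],[[0,0,0],[0,0,0]]], "gripper": 0.3}}

```text
t: 11.45
tool_pos: [0.5125, 0.113, 0.0576]
tool_rot: [0.501, 0.499, -0.501, 0.499]
force: [0.3, 0.3, -0.1]
opening: 0.0605
```

Emit:
{"method": "send_rows", "body": {"rows": [[[-0.02,0,0],[0,0,0]],[[-0.03,0,0],[0,0,0]],[[-0.04,0,0],[0,0,0]],[[-0.02,-0.01,0.04],[0,0,0]],[[0,-0.01,0.04],[0,0,0]]]}}

```text
t: 11.95
tool_pos: [0.494, 0.0334, 0.1709]
tool_rot: [0.502, 0.499, -0.498, 0.501]
force: [0.7, -0.7, -0.8]
opening: 0.0612
```

Emit:
{"method": "send_rows", "body": {"rows": [[[0,-0.01,0.04],[0,0,0]],[[0,-0.01,0.04],[0,0,0]],[[0,-0.01,0.04],[0,0,0]],[[0,-0.01,0.04],[0,0,0]],[[0,-0.01,0.04],[0,0,0]]], "gripper": 0}}

```text
t: 12.45
tool_pos: [0.4411, -0.1683, 0.1679]
tool_rot: [0.501, 0.499, -0.5, 0.5]
force: [1.1, 0.2, 0.5]
opening: 0.0873
```

Run:
```python
from h import *
s=env.sense();print(s['tool_pos'],s['opening'],s['force']);caps(5,0)
```

```text
[ 0.44112977 -0.1682698   0.16787838] 0.0873152437899505 [1.14947448 0.17310981 0.49903544]
358 [133. 170.] ztop 0.1005 c 0.5095 0.2854 D 0.0534
459 [360. 213.] ztop 0.0481 c 0.4095 -0.2958 D 0.0623
```

Emit:
{"method": "send_rows", "body": {"rows": [[[0,-0.008,0.0322],[0,0,0]],[[0,-0.008,0.0322],[0,0,0]],[[0,-0.008,0.0322],[0,0,0]],[[0,-0.008,0.0322],[0,0,0]],[[0.03,0,0],[0,0,0]]]}}

```text
t: 13.0
tool_pos: [0.4112, -0.2993, 0.1404]
tool_rot: [0.502, 0.497, -0.5, 0.501]
force: [0.9, -0.9, -0.9]
opening: 0.0875
```

Emit:
{"method": "send_rows", "body": {"rows": [[[0.03,0,0],[0,0,0]],[[0.02,0,0],[0,0,0]],[[0,0,0],[0,0,0]],[[0,0,0],[0,0,0]],[[0,0,0],[0,0,0]]]}}

```text
t: 13.5
tool_pos: [0.4105, -0.2958, 0.0888]
tool_rot: [0.501, 0.499, -0.5, 0.5]
force: [-0.1, -0.0, -0.1]
opening: 0.0877
```

Run:
```python
from h import *
s=env.sense();print(s['tool_pos'],s['opening'],s['force'])
for n in("top","side"):
    p,d=env.grab_frame(n);cv2.imwrite(f"pics/{n}6.png",p[:,:,::-1])
a=cv2.imread("pics/top6.png")[130:270,150:430];b=cv2.imread("pics/side6.png")[140:320,160:400]
cv2.imwrite("pics/c6.png",np.hstack([cv2.resize(a,(440,220)),cv2.resize(b,(360,270))[:220]]) if 0 else np.vstack([cv2.resize(a,(560,280),interpolation=2),cv2.resize(b,(560,420)[::1],interpolation=2)[100:400]]))
```

```text
[ 0.41047186 -0.29579163  0.08884781] 0.08767987762682632 [-0.0784396  -0.04326378 -0.09705841]
```

View pics/c6.png

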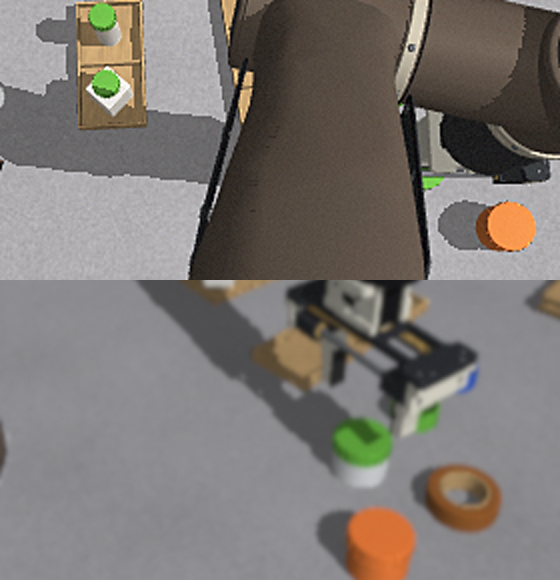

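Tube (103,17) and bottle (108,90) stand in the short tray. The fingers bracket the squat jar, whose cap is at (362,440) in the lower crop. I'm descending and gripping.

Emit:
{"method": "send_rows", "body": {"rows": [[[0.025,0,0.001],[0,0,0]],[[0.02,0,0],[0,0,0]],[[0.014,0,0],[0,0,0]],[[0.009,0,0],[0,0,0]],[[0,0,0],[0,0,0]]]}}

```text
t: 14.1
tool_pos: [0.4092, -0.2964, 0.0191]
tool_rot: [-0.5, -0.5, 0.501, -0.499]
force: [0.6, 0.6, -0.6]
opening: 0.0879
```

Emit:
{"method": "send_rows", "body": {"rows": [[[0,0,0],[0,0,0]],[[0,0,0],[0,0,0]],[[0,0,0],[0,0,0]],[[0,0,0],[0,0,0]],[[0,0,0],[0,0,0]]], "gripper": 1}}

```text
t: 14.6
tool_pos: [0.4099, -0.2967, 0.0201]
tool_rot: [0.501, 0.499, -0.5, 0.5]
force: [-0.8, 0.3, 5.1]
opening: 0.0616
```

Emit:
{"method": "send_rows", "body": {"rows": [[[0,0,0],[0,0,0]],[[0,0,0],[0,0,0]],[[0,0,0],[0,0,0]],[[0,0,0],[0,0,0]],[[0,0,0],[0,0,0]]]}}

```text
t: 15.1
tool_pos: [0.4098, -0.2967, 0.0201]
tool_rot: [0.501, 0.499, -0.5, 0.5]
force: [-0.4, 1.1, 5.8]
opening: 0.0615
```

Emit:
{"method": "send_rows", "body": {"rows": [[[-0.03,0,0],[0,0,0]],[[-0.04,0,0],[0,0,0]],[[-0.01,0,0],[0,0,0]],[[0,0.0148,-0.0377],[0,0,0]],[[0,0.0148,-0.0377],[0,0,0]]]}}

```text
t: 15.6
tool_pos: [0.4393, -0.221, 0.0998]
tool_rot: [0.502, 0.498, -0.501, 0.499]
force: [0.8, -0.4, -0.1]
opening: 0.0611
```

Emit:
{"method": "send_rows", "body": {"rows": [[[0,0.0148,-0.0377],[0,0,0]],[[0,0.0148,-0.0377],[0,0,0]],[[0,0.0148,-0.0377],[0,0,0]],[[0,0,0],[0,0,0]],[[0.03,0,0],[0,0,0]]]}}

```text
t: 16.1
tool_pos: [0.4871, -0.1067, 0.0719]
tool_rot: [0.502, 0.499, -0.498, 0.502]
force: [0.5, 1.0, -1.9]
opening: 0.0617
```

Emit:
{"method": "send_rows", "body": {"rows": [[[0.02,0,0],[0,0,0]],[[0,0,0],[0,0,0]],[[0,0,0],[0,0,0]],[[0,0,0],[0,0,0]],[[0,0,0],[0,0,0]]]}}

```text
t: 16.6
tool_pos: [0.4846, -0.1083, 0.0506]
tool_rot: [0.501, 0.499, -0.5, 0.5]
force: [-0.7, 0.0, 0.5]
opening: 0.0614
```

Run:
```python
from h import *
s=env.sense();print(s['tool_pos'],s['opening'],s['force'])
for n in("top","side"):
    p,d=env.grab_frame(n);np.savez(f"{n}7.npz",p=p,d=d);cv2.imwrite(f"pics/{n}7.png",p[:,:,::-1])
a=cv2.imread("pics/top7.png")[90:230,230:400];b=cv2.imread("pics/side7.png")[150:290,230:400]
cv2.imwrite("pics/c7.png",cv2.resize(np.hstack([a,b]),None,fx=2.3,fy=2.3,interpolation=2))
```

```text
[ 0.48463961 -0.1083108   0.05061117] 0.06135296632229258 [-0.74527455  0.02591789  0.5064717 ]
```

View pics/c7.png

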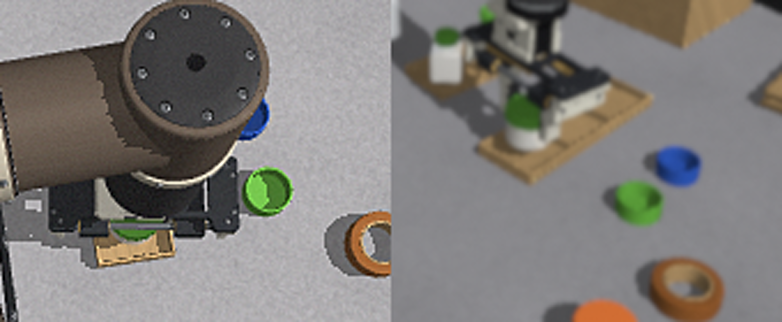

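The squat jar hovers over the near end pocket, at (130,230) in the left crop and (525,125) in the right. I'm lowering and releasing it, then going on to the cap.

Emit:
{"method": "send_rows", "body": {"rows": [[[0.012,0,0],[0,0,0]],[[0.008,0,0],[0,0,0]],[[0.004,0,0],[0,0,0]],[[0.002,0,0],[0,0,0]],[[0,0,0],[0,0,0]]]}}

```text
t: 17.2
tool_pos: [0.4835, -0.1083, 0.0241]
tool_rot: [-0.5, -0.5, 0.501, -0.499]
force: [-3.4, 1.1, 7.1]
opening: 0.0613
```

Emit:
{"method": "send_rows", "body": {"rows": [[[0,0,0],[0,0,0]],[[0,0,0],[0,0,0]],[[0,0,0],[0,0,0]],[[0,0,0],[0,0,0]],[[0,0,0],[0,0,0]]], "gripper": 0}}

```text
t: 17.7
tool_pos: [0.4839, -0.1082, 0.0235]
tool_rot: [-0.501, -0.499, 0.501, -0.499]
force: [0.8, 0.5, -0.9]
opening: 0.0874
```

Emit:
{"method": "send_rows", "body": {"rows": [[[-0.02,0,0],[0,0,0]],[[-0.03,0,0],[0,0,0]],[[-0.03,0,0],[0,0,0]],[[0,0.0076,0.0327],[0,0,0]],[[0,0.0076,0.0327],[0,0,0]]]}}

```text
t: 18.2
tool_pos: [0.5001, -0.1738, 0.1052]
tool_rot: [0.501, 0.499, -0.499, 0.501]
force: [0.7, 0.2, -1.3]
opening: 0.0876
```

Emit:
{"method": "send_rows", "body": {"rows": [[[0,0.0076,0.0327],[0,0,0]],[[0,0.0076,0.0327],[0,0,0]],[[0,0.0076,0.0327],[0,0,0]],[[0.03,0,0],[0,0,0]],[[0.02,0,0],[0,0,0]]]}}

```text
t: 18.7
tool_pos: [0.521, -0.2729, 0.0521]
tool_rot: [-0.501, -0.499, 0.501, -0.499]
force: [0.3, 1.9, -0.6]
opening: 0.0872
```

Emit:
{"method": "send_rows", "body": {"rows": [[[0,0,0],[0,0,0]],[[0,0,0],[0,0,0]],[[0,0,0],[0,0,0]],[[0,0,0],[0,0,0]],[[0,0,0],[0,0,0]]]}}

```text
t: 19.2
tool_pos: [0.5221, -0.2717, 0.0546]
tool_rot: [0.501, 0.499, -0.5, 0.5]
force: [-0.2, 0.7, -0.4]
opening: 0.0875
```

Run:
```python
from h import *
s=env.sense();print(s['tool_pos'],s['opening'],s['force']);caps(8,0)
```

```text
[ 0.52214599 -0.27170862  0.05462488] 0.08748478756467333 [-0.19298961  0.6584586  -0.41966269]
149 [201. 138.] ztop 0.089 c 0.5987 0.1183 D 0.0348
360 [133. 170.] ztop 0.1005 c 0.5097 0.2854 D 0.0534
146 [202. 172.] ztop 0.0792 c 0.5109 0.1129 D 0.0347
132 [347. 178.] ztop 0.021 c 0.51 -0.2737 D 0.0452
```

Emit:
{"method": "send_rows", "body": {"rows": [[[0.015,0,0],[0,0,0]],[[0.013,0,0],[0,0,0]],[[0.008,0,0],[0,0,0]],[[0.003,0,0],[0,0,0]],[[0,0,0],[0,0,0]]]}}

```text
t: 19.75
tool_pos: [0.5212, -0.2718, 0.014]
tool_rot: [-0.5, -0.5, 0.501, -0.499]
force: [-0.3, 0.1, 1.0]
opening: 0.0878
```

Emit:
{"method": "send_rows", "body": {"rows": [[[0,0,0],[0,0,0]],[[0,0,0],[0,0,0]],[[0,0,0],[0,0,0]],[[0,0,0],[0,0,0]],[[0,0,0],[0,0,0]]], "gripper": 1}}

```text
t: 20.25
tool_pos: [0.5216, -0.2718, 0.0148]
tool_rot: [0.501, 0.499, -0.5, 0.5]
force: [-0.6, 0.4, 2.6]
opening: 0.0551
```

Emit:
{"method": "send_rows", "body": {"rows": [[[0,0,0],[0,0,0]],[[0,0,0],[0,0,0]],[[0,0,0],[0,0,0]],[[0,0,0],[0,0,0]],[[-0.01,0,0],[0,0,0]]]}}

```text
t: 20.75
tool_pos: [0.5204, -0.2715, 0.0236]
tool_rot: [-0.5, -0.5, 0.501, -0.499]
force: [-0.2, -0.1, -0.5]
opening: 0.0555
```

Emit:
{"method": "send_rows", "body": {"rows": [[[-0.02,0,0],[0,0,0]],[[-0.03,0,0],[0,0,0]],[[0,0,0],[0,0,0]],[[0,0,0],[0,0,0]],[[0,0,0],[0,0,0]]]}}

```text
t: 21.25
tool_pos: [0.521, -0.2716, 0.0742]
tool_rot: [-0.501, -0.5, 0.501, -0.499]
force: [-0.3, -0.2, -0.1]
opening: 0.0552
```

Run:
```python
from h import *
s=env.sense();print(s['tool_pos'],s['opening'],s['force'])
p,d=env.grab_frame("side");np.savez("side9.npz",p=p,d=d);cv2.imwrite("pics/c9.png",cv2.resize(p[150:310,230:430,::-1],None,fx=3,fy=3,interpolation=2))
P=cloud("side",d)
for b,a,c in blobs(masks(p)["green"]&(d>0)):
    q=P[b];
    if c[0]>250 and c[1]>150:print(a,c,np.percentile(q,[5,50,95],axis=0).round(3).tolist())
```

```text
[ 0.52095839 -0.27162551  0.07417564] 0.055171861518717995 [-0.30568068 -0.19346288 -0.13740707]
36 [273.33333333 155.88888889] [[0.583, 0.1, 0.08], [0.591, 0.106, 0.088], [0.603, 0.115, 0.093]]
54 [253.42592593 165.14814815] [[0.494, 0.095, 0.07], [0.506, 0.105, 0.078], [0.52, 0.121, 0.082]]
250 [289.    205.508] [[0.454, -0.14, 0.042], [0.476, -0.118, 0.053], [0.502, -0.09, 0.056]]
242 [338.55371901 220.76859504] [[0.496, -0.297, 0.063], [0.52, -0.269, 0.072], [0.547, -0.248, 0.085]]
542 [477.69372694 374.82472325] [[0.34, -0.727, 0.111], [0.361, -0.708, 0.114], [0.378, -0.694, 0.115]]
```

View pics/c9.png

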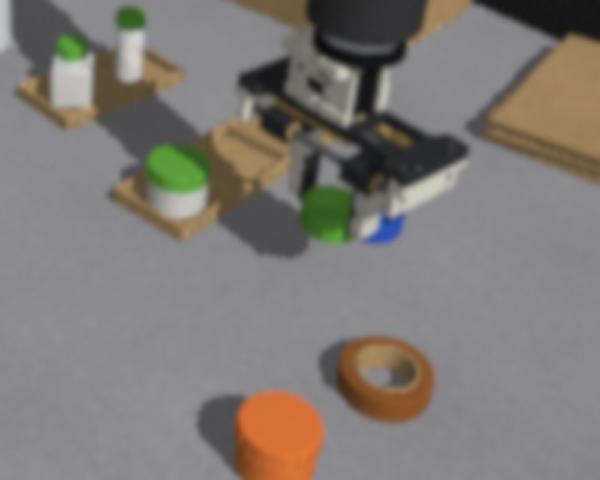

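The cap is held level, mouth up, at (330,213). It goes to the far end pocket.

Emit:
{"method": "send_rows", "body": {"rows": [[[0,0.0226,-0.0318],[0,0,0]],[[0,0.0226,-0.0318],[0,0,0]],[[0,0.0226,-0.0318],[0,0,0]],[[0,0.0226,-0.0318],[0,0,0]],[[0,0.0226,-0.0318],[0,0,0]]]}}

```text
t: 21.8
tool_pos: [0.635, -0.1117, 0.0735]
tool_rot: [-0.5, -0.5, 0.501, -0.499]
force: [0.2, -1.2, 0.5]
opening: 0.0555
```

Emit:
{"method": "send_rows", "body": {"rows": [[[0,0.0226,-0.0316],[0,0,0]],[[0,0,0],[0,0,0]],[[0.02,0,0],[0,0,0]],[[0.01,0,0],[0,0,0]],[[0,0,0],[0,0,0]]]}}

```text
t: 22.3
tool_pos: [0.6555, -0.0819, 0.042]
tool_rot: [-0.499, -0.5, 0.502, -0.498]
force: [-0.4, -0.8, -0.0]
opening: 0.0551
```

Emit:
{"method": "send_rows", "body": {"rows": [[[0,0,0],[0,0,0]],[[0,0,0],[0,0,0]],[[0,0,0],[0,0,0]],[[0,0,0],[0,0,0]],[[0,0,0],[0,0,0]]]}}

```text
t: 22.8
tool_pos: [0.6577, -0.0816, 0.045]
tool_rot: [0.501, 0.499, -0.5, 0.5]
force: [0.7, -0.0, -0.5]
opening: 0.0553
```

Run:
```python
from h import *
s=env.sense();print(s['tool_pos'],s['opening'],s['force'])
p,d=env.grab_frame("side");P=cloud("side",d);cv2.imwrite("pics/c10.png",cv2.resize(p[130:270,230:400,::-1],None,fx=4,fy=4,interpolation=2))
for b,a,c in blobs(masks(p)["green"]&(d>0)):
    q=P[b];
    if c[0]>250 and c[1]>150:print(a,c,np.percentile(q,[2,50,98],axis=0).round(3).tolist())
```

```text
[ 0.65770492 -0.08157323  0.04501572] 0.05531413092292481 [ 0.73469963 -0.04077974 -0.47577876]
58 [273.27586207 155.25862069] [[0.582, 0.099, 0.078], [0.594, 0.109, 0.089], [0.613, 0.127, 0.092]]
49 [253.91836735 165.46938776] [[0.495, 0.094, 0.069], [0.505, 0.102, 0.079], [0.52, 0.115, 0.082]]
151 [323.21192053 184.93377483] [[0.631, -0.108, 0.006], [0.648, -0.078, 0.043], [0.685, -0.057, 0.057]]
241 [289.26970954 205.69294606] [[0.453, -0.14, 0.041], [0.476, -0.119, 0.053], [0.505, -0.09, 0.056]]
539 [477.69944341 374.82374768] [[0.338, -0.73, 0.108], [0.361, -0.708, 0.114], [0.38, -0.692, 0.116]]
```

View pics/c10.png

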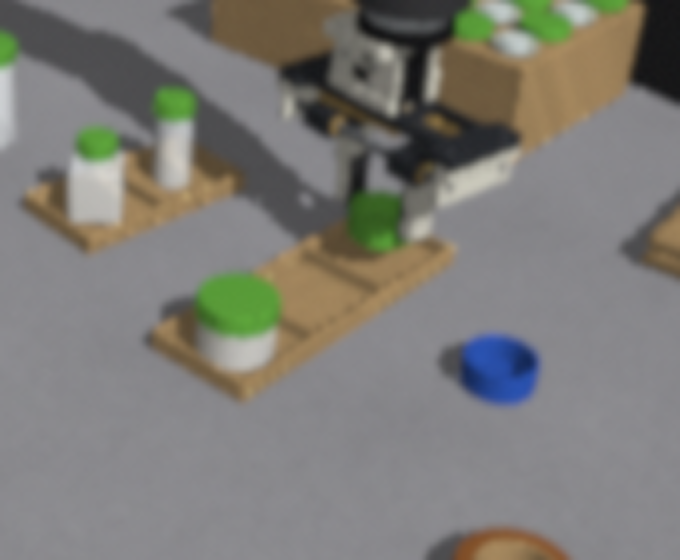

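The cap is over the far end pocket at (375,220), inside its walls. I'm lowering and releasing it with the tips kept above the walls, then moving to the tall jar.

Emit:
{"method": "send_rows", "body": {"rows": [[[0.012,0,0],[0,0,0]],[[0.008,0,0],[0,0,0]],[[0.004,0,0],[0,0,0]],[[0,0,0],[0,0,0]],[[0,0,0],[0,0,0]]]}}

```text
t: 23.35
tool_pos: [0.6574, -0.0815, 0.0201]
tool_rot: [-0.5, -0.5, 0.501, -0.499]
force: [1.1, -0.1, -0.4]
opening: 0.0555
```

Emit:
{"method": "send_rows", "body": {"rows": [[[0,0,0],[0,0,0]],[[0,0,0],[0,0,0]],[[0,0,0],[0,0,0]],[[0,0,0],[0,0,0]],[[0,0,0],[0,0,0]]], "gripper": 0.2}}

```text
t: 23.85
tool_pos: [0.6576, -0.0815, 0.0207]
tool_rot: [0.501, 0.499, -0.501, 0.499]
force: [0.2, 0.3, -0.1]
opening: 0.0704
```

Emit:
{"method": "send_rows", "body": {"rows": [[[-0.02,0,0],[0,0,0]],[[-0.035,0,0],[0,0,0]],[[-0.04,0,0],[0,0,0]],[[-0.035,0,0],[0,0,0]],[[0,-0.0163,-0.0408],[0,0,0]]]}}

```text
t: 24.35
tool_pos: [0.6455, -0.0432, 0.1563]
tool_rot: [0.504, 0.496, -0.499, 0.501]
force: [1.1, 1.5, -0.8]
opening: 0.0703
```

Emit:
{"method": "send_rows", "body": {"rows": [[[0,-0.0163,-0.0408],[0,0,0]],[[0,-0.0163,-0.0408],[0,0,0]],[[0,-0.0163,-0.0408],[0,0,0]],[[0,-0.0163,-0.0408],[0,0,0]],[[0,-0.0163,-0.0408],[0,0,0]]], "gripper": 0}}

```text
t: 24.85
tool_pos: [0.5595, 0.165, 0.1509]
tool_rot: [0.501, 0.499, -0.5, 0.499]
force: [0.8, 0.1, 0.4]
opening: 0.0873
```

Emit:
{"method": "send_rows", "body": {"rows": [[[0,-0.0163,-0.0408],[0,0,0]],[[0,-0.0163,-0.0408],[0,0,0]],[[0,-0.0163,-0.0408],[0,0,0]],[[0,0,0],[0,0,0]],[[0,0,0],[0,0,0]]]}}

```text
t: 25.35
tool_pos: [0.5111, 0.287, 0.1506]
tool_rot: [-0.5, -0.5, 0.5, -0.5]
force: [-0.1, -1.1, 0.1]
opening: 0.0875
```

Run:
```python
from h import *
s=env.sense();print(s['tool_pos'],s['opening'],s['force']);caps(11,0)
```

```text
[0.51110313 0.28700171 0.15056325] 0.0874996517780623 [-0.11764502 -1.08333345  0.05620349]
344 [276. 125.] ztop 0.0258 c 0.6588 -0.0814 D 0.0563
151 [201. 138.] ztop 0.0891 c 0.5974 0.1183 D 0.0352
148 [202. 171.] ztop 0.0792 c 0.5117 0.1135 D 0.0353
191 [132. 174.] ztop 0.1007 c 0.4915 0.268 D 0.0943
443 [288. 185.] ztop 0.053 c 0.4832 -0.1082 D 0.0619
```

All four placements measure within 2 mm of target. Next is the tall jar.

Emit:
{"method": "send_rows", "body": {"rows": [[[0.025,0,0],[0,0,0]],[[0.025,0,0],[0,0,0]],[[0.018,0,0],[0,0,0]],[[0.01,0,0],[0,0,0]],[[0,0,0],[0,0,0]]]}}

```text
t: 25.9
tool_pos: [0.5115, 0.2844, 0.0713]
tool_rot: [-0.5, -0.499, 0.502, -0.499]
force: [-0.4, -0.1, 0.1]
opening: 0.0874
```

Emit:
{"method": "send_rows", "body": {"rows": [[[0,0,0],[0,0,0]],[[0,0,0],[0,0,0]],[[0,0,0],[0,0,0]],[[0,0,0],[0,0,0]],[[0,0,0],[0,0,0]]], "gripper": 1}}

```text
t: 26.4
tool_pos: [0.5118, 0.2862, 0.073]
tool_rot: [0.501, 0.499, -0.5, 0.499]
force: [-0.1, 0.2, 0.6]
opening: 0.0531
```

Emit:
{"method": "send_rows", "body": {"rows": [[[0,0,0],[0,0,0]],[[0,0,0],[0,0,0]],[[0,0,0],[0,0,0]],[[0,0,0],[0,0,0]],[[0,0,0],[0,0,0]]]}}

```text
t: 26.9
tool_pos: [0.5119, 0.2862, 0.0729]
tool_rot: [0.501, 0.499, -0.5, 0.5]
force: [-1.9, -0.4, 5.0]
opening: 0.0513
```

Emit:
{"method": "send_rows", "body": {"rows": [[[-0.03,0,0],[0,0,0]],[[-0.04,0,0],[0,0,0]],[[-0.04,0,0],[0,0,0]],[[-0.02,0,0],[0,0,0]],[[0,0.006,0.038],[0,0,0]]]}}

```text
t: 27.4
tool_pos: [0.5192, 0.2513, 0.2058]
tool_rot: [0.502, 0.5, -0.497, 0.5]
force: [0.9, -0.5, -1.1]
opening: 0.0512
```

Emit:
{"method": "send_rows", "body": {"rows": [[[0,0.006,0.038],[0,0,0]],[[0,0.006,0.038],[0,0,0]],[[0,0.006,0.038],[0,0,0]],[[0,0.006,0.038],[0,0,0]],[[0,0.006,0.038],[0,0,0]]]}}

```text
t: 27.9
tool_pos: [0.5468, 0.0564, 0.2021]
tool_rot: [-0.5, -0.5, 0.501, -0.499]
force: [0.8, 0.2, -0.5]
opening: 0.0512
```

Emit:
{"method": "send_rows", "body": {"rows": [[[0,0.006,0.038],[0,0,0]],[[0,0.006,0.038],[0,0,0]],[[0,0.006,0.038],[0,0,0]],[[0,0.006,0.038],[0,0,0]],[[0,0,0],[0,0,0]]]}}

```text
t: 28.4
tool_pos: [0.5705, -0.0977, 0.2016]
tool_rot: [-0.501, -0.499, 0.502, -0.498]
force: [0.2, 0.7, -0.6]
opening: 0.0519
```

Emit:
{"method": "send_rows", "body": {"rows": [[[0.03,0,0],[0,0,0]],[[0.03,0,0],[0,0,0]],[[0.03,0,0],[0,0,0]],[[0,0,0],[0,0,0]],[[0,0,0],[0,0,0]]]}}

```text
t: 28.9
tool_pos: [0.5707, -0.094, 0.1126]
tool_rot: [-0.5, -0.5, 0.501, -0.499]
force: [-0.2, -0.2, 0.1]
opening: 0.0511
```

Run:
```python
from h import *
s=env.sense();print(s['tool_pos'],s['opening'],s['force'])
p,d=env.grab_frame("side");cv2.imwrite("pics/c12.png",cv2.resize(p[130:270,230:400,::-1],None,fx=4,fy=4,interpolation=2))
```

```text
[ 0.57072408 -0.09395846  0.11260749] 0.051127431133774055 [-0.24762165 -0.1723817   0.0757615 ]
```

View pics/c12.png

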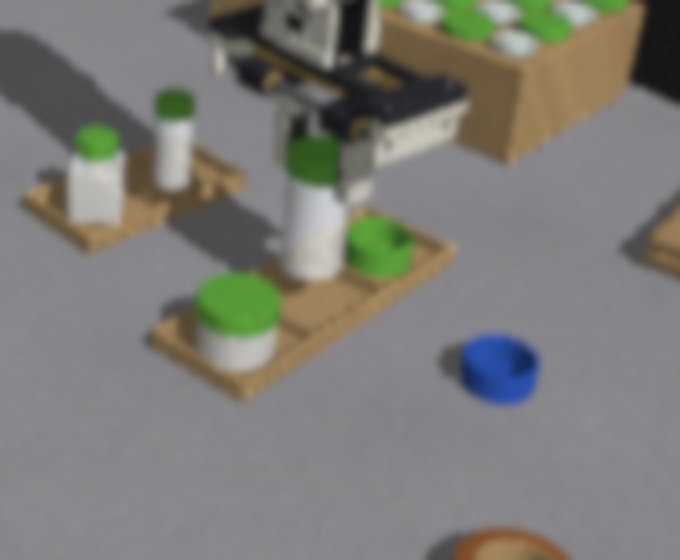

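The jar is upright over the middle pocket at (315,240), with the cap and squat jar clear of it. I'm lowering, releasing and retracting.

Emit:
{"method": "send_rows", "body": {"rows": [[[0.015,0,0],[0,0,0]],[[0.012,0,0],[0,0,0]],[[0.005,0,0],[0,0,0]],[[0.003,0,0],[0,0,0]],[[0,0,0],[0,0,0]]]}}

```text
t: 29.45
tool_pos: [0.5709, -0.0941, 0.0776]
tool_rot: [-0.501, -0.499, 0.501, -0.499]
force: [-0.1, 0.1, -0.2]
opening: 0.0517
```

Emit:
{"method": "send_rows", "body": {"rows": [[[0,0,0],[0,0,0]],[[0,0,0],[0,0,0]],[[0,0,0],[0,0,0]],[[0,0,0],[0,0,0]],[[0,0,0],[0,0,0]]], "gripper": 0.1}}

```text
t: 29.95
tool_pos: [0.5709, -0.0941, 0.0777]
tool_rot: [0.501, 0.499, -0.501, 0.499]
force: [-0.5, -0.1, 0.1]
opening: 0.0782
```

Emit:
{"method": "send_rows", "body": {"rows": [[[-0.02,0,0],[0,0,0]],[[-0.03,0,0],[0,0,0]],[[-0.04,0,0],[0,0,0]],[[-0.04,0,0],[0,0,0]],[[-0.02,-0.01,-0.04],[0,0,0]]]}}

```text
t: 30.45
tool_pos: [0.5628, -0.0562, 0.2312]
tool_rot: [0.502, 0.497, -0.5, 0.5]
force: [0.8, 1.3, -0.0]
opening: 0.0791
```

Emit:
{"method": "send_rows", "body": {"rows": [[[0,-0.01,-0.04],[0,0,0]],[[0,-0.01,-0.04],[0,0,0]],[[0,-0.01,-0.04],[0,0,0]],[[0,-0.01,-0.04],[0,0,0]],[[0,-0.01,-0.04],[0,0,0]]]}}

```text
t: 30.95
tool_pos: [0.5107, 0.1475, 0.2279]
tool_rot: [0.501, 0.499, -0.5, 0.499]
force: [1.3, 0.3, -0.4]
opening: 0.0791
```

Emit:
{"method": "send_rows", "body": {"rows": [[[0,-0.01,-0.04],[0,0,0]],[[0,-0.01,-0.04],[0,0,0]],[[0,-0.01,-0.04],[0,0,0]],[[0,-0.01,-0.04],[0,0,0]],[[0,0,0],[0,0,0]]]}}

```text
t: 31.45
tool_pos: [0.4708, 0.31, 0.2273]
tool_rot: [0.5, 0.5, -0.499, 0.5]
force: [-0.2, 0.5, -0.5]
opening: 0.0789
```

Run:
```python
from h import *
s=env.sense();print(s['tool_pos'],s['opening'],s['force']);p=caps(13,0);q,d=env.grab_frame("side")
f=np.load("top13.npz");P=cloud("top",f['d'])
for b,a,c in blobs(masks(p)["brown"]):
    if c[1]>90 and a>150:
        t=P[b];t=t[t[:,2]>np.percentile(t[:,2],90)-.005]
        r=cv2.minEnclosingCircle(t[:,:2].astype(np.float32))
        print('brown',a,c.round(),np.round(r[0],4),round(2*r[1],4),np.percentile(t[:,2],90).round(4))
cv2.imwrite("pics/c13.png",np.hstack([cv2.resize(p[90:265,150:430,::-1],(440,275),interpolation=2),cv2.resize(q[120:290,160:380,::-1],(356,275),interpolation=2)]))
```

```text
[0.4708341  0.31002116 0.22733384] 0.07891403346715337 [-0.17989209  0.5258535  -0.45928069]
343 [276. 125.] ztop 0.0263 c 0.6584 -0.0819 D 0.0563
152 [201. 138.] ztop 0.0895 c 0.5986 0.118 D 0.036
349 [283. 147.] ztop 0.1043 c 0.5689 -0.0939 D 0.0527
147 [202. 171.] ztop 0.0794 c 0.5118 0.1138 D 0.0352
446 [288. 185.] ztop 0.0523 c 0.4826 -0.1085 D 0.0625
brown 365 [ 18. 100.] [0.3681 0.1212] 0.3521 0.6285
brown 1691 [280. 158.] [ 0.4851 -0.0688] 0.4588 0.0182
brown 1472 [206. 163.] [0.4524 0.0717] 0.423 0.0184
brown 397 [396. 195.] [ 0.3672 -0.2259] 0.4658 0.0243
brown 220 [141. 216.] [0.4046 0.2788] 0.0244 0.0592
brown 607 [403. 243.] [ 0.2995 -0.2258] 0.4216 0.0486
brown 286 [243. 337.] [0.1705 0.0096] 0.1903 0.0139
```

View pics/c13.png

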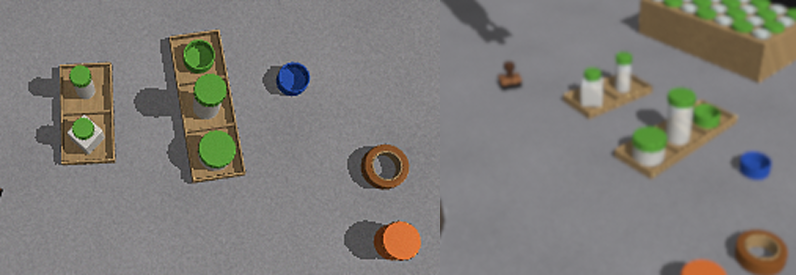

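```bash
python3 -c "
from rig import env
print(env.sign_off())"
```

```text
the job is handed in; nothing more can be done
None
```

Both kits are packed and I handed the job in at about 31.5 s; no verdict was reported.

- **Long tray:** the tall jar is in the middle pocket, the squat jar in the near end pocket and the loose cap, mouth up, in the far end pocket.
- **Short tray:** the slim tube is in the far pocket and the square bottle in the near one.

**Last checks, top camera:**
- The cap tops lie within about 2 mm of my measured pocket centres.
- Their heights came out at 104, 52, 26, 89 and 79 mm (tall jar, squat jar, loose cap, tube, bottle). These fit the items standing flat on the tray floors. The loose cap reads 2 mm low, as it did on the bench.
- The tape roll and the stamp are at the same pixels as at the start, and the blue cap and orange jar look undisturbed.
- The gripper is open and about 0.4 m clear of the trays it last worked at, holding nothing.

**What disagreed:**
- The side camera gave positions up to about 7 mm off the top camera. I used the top camera for placing.
- While gripping the bottle, the fingertips rested on its shoulder with about 13 N. It moved nothing and stayed below the 40 N limit.
- In the final picture, the automatic centre fit for the tape roll was spoilt by stray pixels. I relied on its pixel position and the view instead.

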